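Load and start the bottle dryer

ROBOT

A 6-joint arm with a two-finger parallel gripper is mounted at the origin on the work surface. World frame = base frame: x ahead of the robot, y to its left, z up, the work surface at z = 0. Lengths are in m, angles in rad, forces in N, time in s.
With the tool pointing down it reaches from about 0.325 to 0.775 m from the base axis. Payload 9.3 kg.
Tool frame: the origin (TCP) lies on the mounting face of the last link; the fingertips stand 173 mm ahead of it and the grasp point (between the pads) lies 155 mm ahead of it; z points along the fingers, y is the line along which they close (so a half turn about z gives the same grasp; the last joint's range is limited). The gripper opens to 85 mm and grips with 20 to 120 N. Pads are 22 mm wide; open, the fingers measure 114 mm over their backs; the gripper's body (76 mm by 85 mm) begins 54 mm behind the grasp point. The pads swing forward as they close: fully open they stand 13 mm farther back than shut.
Start: joints at [-0.153, 0.259, 0.021, 1.334, 0, 1.418], TCP at [0.55, -0, 0.405] pointing down, gripper open.
Joint ranges: [-3.04, 3.04], [-0.91, 1.82], [-1.04, 1.36], [-1.92, 1.95], [-1.52, 1.45], [-3.14, 3.14]. Speed limits (rad/s): [2.22, 2.22, 2.79, 3.14, 3.14, 3.14].

INTERFACE

Orientations are given as a unit quaternion [x, y, z, w].
In Python, from bench import arm gives the robot as it stands. The module is installed in compiled form; this text tells all that it offers.
- The arm moves only by the shell command python3 -m inch 'ROWS' [FORCE]. ROWS is text: rows parted by semicolons, each of 7 numbers parted by spaces: the opening, from 0 (shut) to 1 (fully open), then the shift along the world's x, y, z in units of 30 mm (1.0 is 30 mm), then the turn, a rotation vector about the world's x, y, z in units of 6 degrees (1.0 is 6 degrees). In form: fingers dx dy dz rx ry rz; .... A call has 1 to 12 rows; each row shifts and turns the commanded pose from where the row before left it; what a row does not reach is not made up. A row lasts 1/12 s, in which the tool goes at most 41.7 mm and 7.16 degrees, less where a joint would pass 70% of its speed; a pose out of reach is approached as far as the arm can. A call with a number of a shift or a turn outside -1 to 1 is refused whole. A call with a gripper value outside its range is refused whole. The fingers move at their own pace and stop on an object; FORCE is the grip in N (left out, the last holds). Time passes only in rows, so rows that do not move let the fingers close. It gives the time, the measured TCP pose, the force, the opening and the grip force at its end, in the units of the state.
- arm.get_obs(): the state, without advancing time (a new reading comes with each control period).
- arm.get_image(name): name is "scene" or "side" or "wrist"; returns a dict with "img" (420x560x3 uint8, red, green, blue), "fx", "fy", "cx", "cy" (pixels), "R" (3x3) and "t" (3): a world point X has camera coordinates R X + t. Camera axes: x right, y down, z forward; pixel columns grow to the right and rows downward; lengths in m; the calibration is good to about 2 mm. A picture is of the moment at which its call begins. There is no depth.
- arm.hand_in(): hands the job in; it is judged then, once.
The state is a dict: "clock": time; "qpos": joint angles; "joint_vel": joint speeds; "joint_torque": joint torques, N m; "position": TCP position; "ee_rot": TCP orientation; "ft_force": force on the tool from outside, world axes, zero at the start; "moment": the same for the moment, N m; "opening": finger opening in m; "grasp_force": force on a finger pad.
Only numpy, scipy, OpenCV 4.12 (cv2) and the standard library are available. Lean on these libraries where they do the work, as an engineer would, in place of code of your own. Each camera call takes 0.05 s, during which the arm holds its last target. There are 200 camera calls.

TASK

Get the washed bottle parts drying: hang every grey carrying yoke that stands on the shelf astride the steel bar of the mint-green dryer, and stand the empty bottle upright in the dryer's round well, right down on its floor. When all of that is loaded, turn the dial so that its pointer line points at the mark beside it, and only then press the start button fully and let it go. Leave the other things on the shelf where they are, and finish with the yokes hanging still.

Things in the scene. Friction and masses are not known exactly. Their poses are not given: they have to be found in the camera images.
- dryer: mint-green dryer, fixed. Origin on the shelf under its middle; x away from the robot, y along the bar to the robot's left, z up. Plinth 160 (x) x 320 (y) x 45 mm high with the steel bar above. Right end (y -260 to -160 mm): control pod 180 (x) x 100 (y) x 100 mm high, dial and start button on top. Left end (y 160 to 260): block 100 x 100 x 60 mm high with the round bottle well in its top
- bar_mid (a point): middle of the drying bar, on its axis, 140 mm above the shelf; axes as the dryer's. The bar is round, 12 mm thick, along y, on two 12 mm posts at y = -150 and +150 mm that end at the bar's top. Free bar between the posts: 288 mm; a yoke counts as hung with its middle within 130 mm of this point
- well_floor (a point): centre of the floor of the bottle well, 40 mm above the shelf; the well is 67 mm wide and 20 mm deep, its mouth is 60 mm up
- dial (a joint): angle of the dial, rad, 0 to 2.8, growing clockwise seen from above. At 0 its white pointer line points along the dryer's -x (towards the robot), at 1.57 along the dryer's +y. The pointer stands at the mark at 1.90. It starts between 0.2 and 1.0, stiff enough to stay where left (0.03 N m)
- dial_grip (a point): on the dial's axis, 137 mm above the shelf. The dial has a round skirt 44 mm wide and an upright grip bar 42 mm long (along the pointer), 14 mm thick, 32 mm tall, its top 7 mm above this point. The point turns with the dial: its -x axis is the pointer's direction. The pointer is a white line on top of one half of the bar
- mark (a point): the dial's mark: a short black rib on the pod's top beside the dial, 40 mm from the dial's axis, in the direction where the pointer must end
- start (a joint): travel of the start button, m: 0 released, 0.006 fully down (5 N), springs back; pressed counts from 0.004
- start_top (a point): centre of the top face of the start button (moves with it): round, 28 mm wide, in a collar 44 mm wide; it stands 122 mm above the shelf, 10 mm above its collar, and is pushed straight down
- holder: steel bottle holder fixed to the shelf: disc 92 mm wide and 4 mm thick (the bottle stands on it), four 6 mm wire uprights to 60 mm height with a ring on top, 64 mm wide inside; origin under its centre
- bottle: empty plastic bottle, starts upright in the steel holder; origin at the centre of its underside, z up. Body 56 mm wide up to 95 mm, shoulder, white screw ring 40 mm wide from 112 to 134 mm height, white cap 24 mm wide up to 150 mm. About 60 g
- yoke1: bottle yoke (may be absent): rigid grey plastic inverted U on feet, 114 mm high; origin on the ground between the feet, z up, legs at +x and -x. Crown 44 (x) x 26 (y) mm, 78 to 88 mm up; on it an square tab 16 x 16 mm, 88 to 114 mm up. Legs 8 mm thick, 28 mm apart inside; steel feet 46 (y) x 8 mm high, 32 mm apart inside, 60 mm over all. To hang, its y lies along the bar. About 120 g
- yoke1_saddle (a point): middle of the underside of yoke1's crown, 78 mm above its feet; hung, it rests on the top of the bar, 6 mm above the bar's axis
- yoke2: bottle yoke (may be absent): rigid grey plastic inverted U on feet, 114 mm high; origin on the ground between the feet, z up, legs at +x and -x. Crown 44 (x) x 26 (y) mm, 78 to 88 mm up; on it an square tab 16 x 16 mm, 88 to 114 mm up. Legs 8 mm thick, 28 mm apart inside; steel feet 46 (y) x 8 mm high, 32 mm apart inside, 60 mm over all. To hang, its y lies along the bar. About 120 g
- yoke2_saddle (a point): middle of the underside of yoke2's crown, 78 mm above its feet; hung, it rests on the top of the bar, 6 mm above the bar's axis
- yoke3: bottle yoke (may be absent): rigid grey plastic inverted U on feet, 114 mm high; origin on the ground between the feet, z up, legs at +x and -x. Crown 44 (x) x 26 (y) mm, 78 to 88 mm up; on it an square tab 16 x 16 mm, 88 to 114 mm up. Legs 8 mm thick, 28 mm apart inside; steel feet 46 (y) x 8 mm high, 32 mm apart inside, 60 mm over all. To hang, its y lies along the bar. About 120 g
- yoke3_saddle (a point): middle of the underside of yoke3's crown, 78 mm above its feet; hung, it rests on the top of the bar, 6 mm above the bar's axis
- yoke4: bottle yoke (may be absent): rigid grey plastic inverted U on feet, 114 mm high; origin on the ground between the feet, z up, legs at +x and -x. Crown 44 (x) x 26 (y) mm, 78 to 88 mm up; on it an square tab 16 x 16 mm, 88 to 114 mm up. Legs 8 mm thick, 28 mm apart inside; steel feet 46 (y) x 8 mm high, 32 mm apart inside, 60 mm over all. To hang, its y lies along the bar. About 120 g
- yoke4_saddle (a point): middle of the underside of yoke4's crown, 78 mm above its feet; hung, it rests on the top of the bar, 6 mm above the bar's axis
- yoke5: bottle yoke (may be absent): rigid grey plastic inverted U on feet, 114 mm high; origin on the ground between the feet, z up, legs at +x and -x. Crown 44 (x) x 26 (y) mm, 78 to 88 mm up; on it an square tab 16 x 16 mm, 88 to 114 mm up. Legs 8 mm thick, 28 mm apart inside; steel feet 46 (y) x 8 mm high, 32 mm apart inside, 60 mm over all. To hang, its y lies along the bar. About 120 g
- yoke5_saddle (a point): middle of the underside of yoke5's crown, 78 mm above its feet; hung, it rests on the top of the bar, 6 mm above the bar's axis
- case: bystander, not to be moved: transparent pacifier case with a white rim, 66 x 48 x 32 mm; origin at the centre of its underside
- dish: bystander, not to be moved: small white ceramic dish, 90 mm wide, 22 mm high; origin at the centre of its underside
- jar: bystander, not to be moved: glass jar, 70 mm wide, 90 mm high; origin at the centre of its underside
Mind the look-alikes: they are no part of the job. Leave any blue look-alike of the yoke1 alone.

How it is judged:
On the way, in this order (a step that is already met when the one before it is completed fails the run):
1. every yoke hangs astride the bar and the bottle stands in the well (x of yoke1_saddle in the frame of bar_mid between -0.014 and 0.014 m and y of yoke1_saddle in the frame of bar_mid between -0.13 and 0.13 m and z of yoke1_saddle in the frame of bar_mid between 0 and 0.014 m and angle between each of yoke1, yoke2, yoke3, yoke4, yoke5's own z axis and vertical below 0.45 rad and linear speed of each of yoke1, yoke2, yoke3, yoke4, yoke5 below 0.15 m/s and x of yoke2_saddle in the frame of bar_mid between -0.014 and 0.014 m and y of yoke2_saddle in the frame of bar_mid between -0.13 and 0.13 m and z of yoke2_saddle in the frame of bar_mid between 0 and 0.014 m and x of yoke3_saddle in the frame of bar_mid between -0.014 and 0.014 m and y of yoke3_saddle in the frame of bar_mid between -0.13 and 0.13 m and z of yoke3_saddle in the frame of bar_mid between 0 and 0.014 m and x of yoke4_saddle in the frame of bar_mid between -0.014 and 0.014 m and y of yoke4_saddle in the frame of bar_mid between -0.13 and 0.13 m and z of yoke4_saddle in the frame of bar_mid between 0 and 0.014 m and x of yoke5_saddle in the frame of bar_mid between -0.014 and 0.014 m and y of yoke5_saddle in the frame of bar_mid between -0.13 and 0.13 m and z of yoke5_saddle in the frame of bar_mid between 0 and 0.014 m and horizontal distance between bottle and well_floor below 0.009 m and z of bottle in the frame of well_floor below 0.005 m and angle between bottle's own z axis and vertical below 0.12 rad and linear speed of bottle below 0.05 m/s), for 0.2 s.
2. the dial points at the mark (value of joint dial between 1.78 and 2.02 rad), for 0.2 s.
3. the start button is pressed (all of step 2 and value of joint start above 0.004 m), for 0.05 s.
At the end, for the whole second after the job is handed in: Each yoke present hangs astride the bar (crown on it, middle within 14 mm across and 130 mm along, tilt under 0.45 rad); the bottle stands in the well (within 9 mm of centre and 5 mm of its floor, tilt under 0.12 rad); dial within 0.12 rad of 1.90; button released; all at rest (all of step 1 and all of step 2 and value of joint start below 0.002 m); the robot touches nothing.
It fails at once if the start button is pressed while the dial is off the mark (value of joint start above 0.004 m and not (value of joint dial between 1.78 and 2.02 rad)).
It fails at once if a bystander is moved more than 40 mm (distance of any of case, dish, jar from where it was at the start of the episode above 0.04 m).
Of yoke1, yoke2, yoke3, yoke4, yoke5 only 3 to 5 are there at a start; the rules pass over those that are not, and their reading is None.
At some moment in a run one of yoke1, yoke2, yoke3, yoke4, yoke5 may be knocked a few centimetres aside while the robot is not near it.
It also fails if it takes over 210 s, if anything falls off the work surface, if the arm or the gripper's body presses on something with over 40 N, if the wrist force passes 120 N, or if a joint passes its speed limit or range.

## Working session

There is one attempt and no reset: what is moved stays moved. The work goes in short steps, Python scripts to look and compute and a shell command to move; the robot and the scene stay as the last step left them, time stands still between calls to the robot, and variables do not carry over. Pictures are saved under pics/ and viewed, at most 14 in all, crops included, and the job is handed in when it is done.

```bash
mkdir -p pics; cat > h.py <<'E'
import numpy as np, cv2
from bench import arm
def shot(n,f=None):
    d=arm.get_image(n)
    if f: cv2.imwrite('pics/'+f+'.png',cv2.cvtColor(d['img'],cv2.COLOR_RGB2BGR)); np.savez('pics/'+f+'.npz',**d)
    return d
def load(f): return dict(np.load('pics/'+f+'.npz'))
def ray(d,u,v,z):
    R=np.array(d['R']);t=np.array(d['t']);c=-R.T@t
    r=R.T@np.array([(u-d['cx'])/d['fx'],(v-d['cy'])/d['fy'],1]);return c+r*(z-c[2])/r[2]
def proj(d,X):
    p=np.array(d['R'])@np.array(X,float)+np.array(d['t']);return np.array([d['fx']*p[0]/p[2]+d['cx'],d['fy']*p[1]/p[2]+d['cy']])
E
python3 - <<'E'
from h import *
for n in ['scene','side','wrist']:
    d=shot(n,n+'0'); print(n,d['fx'],-np.array(d['R']).T@d['t'],np.array(d['R'])[2])
print(arm.get_obs())
a=[cv2.imread(f'pics/{n}0.png') for n in ['scene','side']]
E
```

```text
scene 524.9397202013863 [1.20315602 0.1493691  1.30097595] [-0.49902329 -0.11157831 -0.85937537]
side 413.40903795045995 [-0.1342525  -0.64935894  0.69923808] [ 0.59470585  0.59240133 -0.5434939 ]
wrist 294.6223347249491 [0.54969954 0.0712108  0.37295158] [ 7.11987063e-04 -2.80016628e-01 -9.59994886e-01]
{'clock': 0.15, 'qpos': array([-1.52640485e-01,  2.59074109e-01,  2.09549627e-02,  1.33369846e+00,
        2.70135345e-05,  1.41818772e+00]), 'joint_vel': array([ 0.00231714, -0.00034701,  0.00349678, -0.00199618, -0.00115673,
        0.0005618 ]), 'joint_torque': array([ 3.21120227e-03, -5.55970466e+01,  3.44662285e+01,  1.13262911e-02,
       -1.37106272e-04,  2.85134706e-05]), 'position': array([ 5.49972147e-01, -1.93571804e-05,  4.04206277e-01]), 'ee_rot': array([ 7.07117963e-01,  7.07095415e-01, -2.91093222e-04, -4.19763938e-04]), 'ft_force': array([ 0.10051541, -0.36335357,  0.72793603]), 'moment': array([ 0.05467594,  0.01077232, -0.02485599]), 'grasp_force': 0.0, 'opening': 0.08538933882618172}
```

View pics/scene0.png

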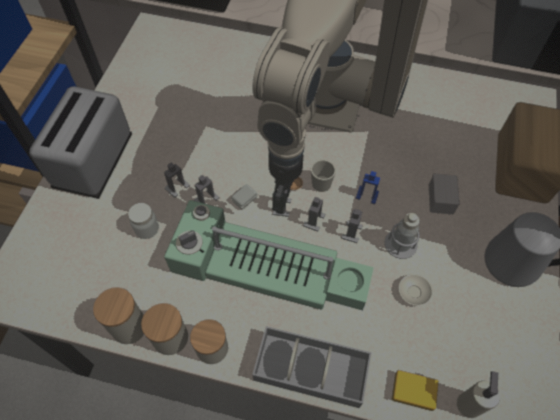

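View pics/side0.png

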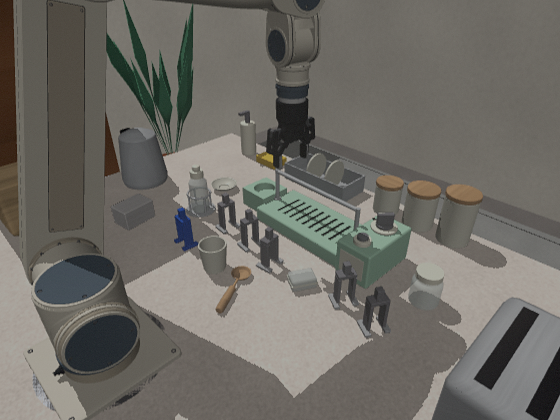

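Scene view: five grey yokes at about (175,178), (204,188), (281,200), (316,210), (354,225). A blue look-alike stands at (370,185), the bottle in its holder at (407,230), the well at (350,280), and the dial and button at (189,241) and (201,211). The case is at (243,196), the dish at (414,291) and the jar at (143,220). Next I enlarge the area.

```bash
python3 - <<'E'
from h import *
a=cv2.imread('pics/scene0.png')[145:315,150:440]
a=cv2.resize(a,None,fx=2.75,fy=2.75,interpolation=cv2.INTER_CUBIC)
cv2.imwrite('pics/c1.png',a)
w=cv2.imread('pics/wrist0.png');cv2.imwrite('pics/w0.png',w)
E
```

```text
(no output)
```

View pics/c1.png

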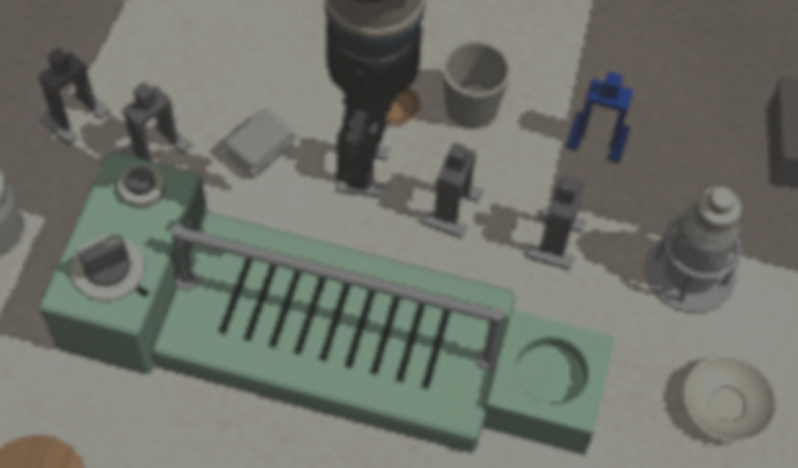

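View pics/wrist0.png

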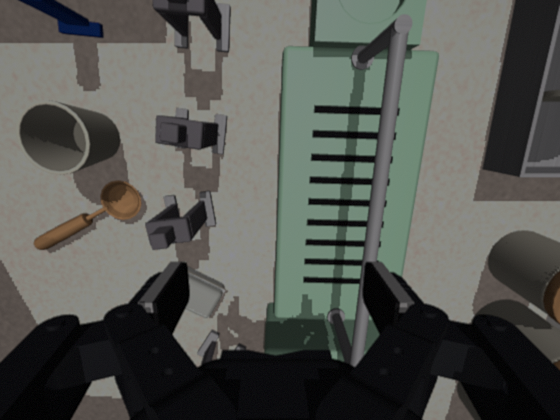

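Wrist view: tabs of two yokes at about (172,131) and (160,233). The blue yoke is at (80,28) and the bar runs from (404,22) down to (360,360). Next I look at the right side.

```bash
python3 -m inch '1 0 -1 0 0 0 0;1 0 -1 0 0 0 0;1 0 -1 0 0 0 0;1 0 -1 0 0 0 0;1 0 -1 0 0 0 0;1 0 -1 0 0 0 0;1 0 -1 0 0 0 0;1 0 -0.5 0 0 0 0;1 0 0 0 0 0 0;1 0 0 0 0 0 0'
python3 - <<'E'
from h import *
shot('wrist','w1');print(arm.get_obs()['position'])
E
```

```text
clock: 0.98
position: [0.5499, -0.2255, 0.4042]
ee_rot: [0.708, 0.707, -0.0, -0.001]
ft_force: [0.3, 1.0, -0.2]
opening: 0.0853
grasp_force: 0.0
[ 0.54994769 -0.22457964  0.40443221]
```

View pics/w1.png

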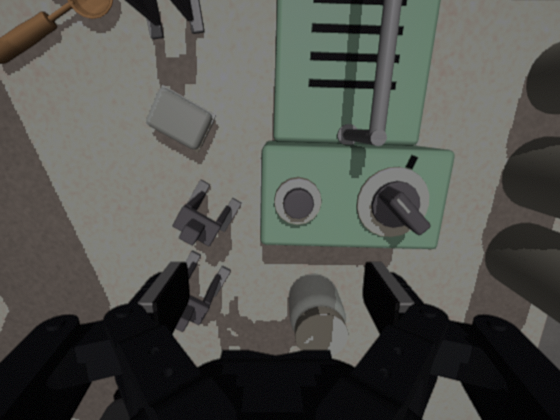

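```bash
python3 -m inch '1 0 1 0 0 0 0;1 0 1 0 0 0 0;1 0 1 0 0 0 0;1 0 1 0 0 0 0;1 0 1 0 0 0 0;1 0 1 0 0 0 0;1 0 1 0 0 0 0;1 0 1 0 0 0 0;1 0 1 0 0 0 0;1 0 1 0 0 0 0;1 0 1 0 0 0 0;1 0 1 0 0 0 0' >/dev/null; python3 -m inch '1 0 0 0 0 0 0;1 0 0 0 0 0 0'
python3 - <<'E'
from h import *
shot('wrist','w2');print(arm.get_obs()['position'])
E
```

```text
clock: 2.2
position: [0.549, 0.1377, 0.4048]
ee_rot: [0.705, 0.709, 0.0, -0.0]
ft_force: [-0.6, -1.4, -0.2]
opening: 0.0853
grasp_force: 0.0
[0.54918915 0.13651752 0.40482385]
```

View pics/w2.png

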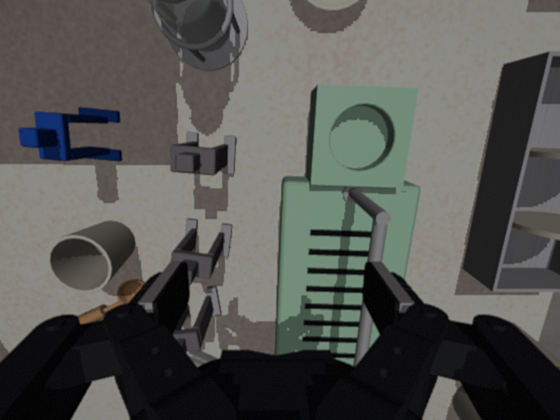

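Right view (w1): pod with the button at (298,201), dial at (393,204) and mark at (411,161); yokes at about (195,220) and (195,305); case at (180,117). Left view (w2): yoke tabs at (184,158) and about (190,262), well at (358,136), blue yoke at (70,135), bottle holder at (210,40). I'll cast rays onto the known heights.

```bash
python3 - <<'E'
from h import *
np.set_printoptions(precision=4,suppress=True)
D={k:load(k) for k in['wrist0','w1','w2','scene0']}
def P(n,k,u,v,z): print(n,ray(D[k],u,v,z))
P('podTL','w1',264,142,.1);P('podTR','w1',453,152,.1);P('podBR','w1',437,247,.1);P('podBL','w1',262,246,.1)
P('button','w1',299,203,.122);P('collar','w1',298,201,.112);P('skirt','w1',393,204,.105);P('mark','w1',411,161,.102)
P('postR','w1',377,136,.146);P('postL','w2',380,218,.146);P('postL','wrist0',403,22,.146)
P('well','w2',358,137,.06)
for c in[(311,87),(414,89),(405,188),(311,187)]: P('blk','w2',*c,.06)
P('dialtop','w1',388,192,.144);P('dialtop2','w1',425,228,.144);
P('Ya','w2',184,160,.114);P('Yb','wrist0',170,131,.114);P('Yc','wrist0',160,235,.114);P('Yd','w1',190,228,.114)
k='scene0'
for n,c in dict(y1=(172,166),y2=(204,180),y4=(317,201),y5=(356,214),cap=(412,216)).items(): P(n,k,*c,.114 if n!='cap' else .154)
E
```

```text
podTL [ 0.5395 -0.1672  0.1   ]
podTR [ 0.7116 -0.1762  0.1   ]
podBR [ 0.7112 -0.2695  0.1   ]
podBL [ 0.5363 -0.2682  0.1   ]
button [ 0.5705 -0.2184  0.122 ]
collar [ 0.5703 -0.219   0.112 ]
skirt [ 0.6602 -0.2237  0.105 ]
mark [ 0.6734 -0.184   0.102 ]
postR [ 0.6256 -0.1607  0.146 ]
postL [0.6337 0.1385 0.146 ]
postL [0.6357 0.1392 0.146 ]
well [0.634  0.1993 0.06  ]
blk [0.5836 0.2468 0.06  ]
blk [0.6855 0.2456 0.06  ]
blk [0.6894 0.1461 0.06  ]
blk [0.5875 0.1466 0.06  ]
dialtop [ 0.6391 -0.2038  0.144 ]
dialtop2 [ 0.6727 -0.234   0.144 ]
Ya [0.4691 0.1807 0.114 ]
Yb [0.4604 0.0677 0.114 ]
Yc [ 0.4417 -0.0261  0.114 ]
Yd [ 0.4703 -0.2443  0.114 ]
y1 [ 0.4535 -0.3435  0.114 ]
y2 [ 0.4755 -0.2434  0.114 ]
y4 [0.4638 0.0686 0.114 ]
y5 [0.4773 0.1764 0.114 ]
cap [0.4718 0.3145 0.154 ]
```

The dryer numbers agree: the posts are 300 mm apart, the bar's y-axis leans about +0.029 in x, and the predicted well centre matches the measured one to 2 mm. Next I hover over each yoke for a close look.

```bash

s(){ python3 -c "
from h import *
shot('wrist','$1');print(arm.get_obs()['position'])"; }
python3 -m inch '1 -1 0.7 0 0 0 0;1 -1 0.7 0 0 0 0;1 -0.7 0 0 0 0 0;1 0 0 0 0 0 0;1 0 0 0 0 0 0'>/dev/null; s ya
python3 -m inch '1 0 -1 0 0 0 0;1 0 -1 0 0 0 0;1 0 -1 0 0 0 0;1 0 -0.7 0 0 0 0;1 0 0 0 0 0 0;1 0 0 0 0 0 0'>/dev/null; s yb
python3 -m inch '1 -0.2 -1 0 0 0 0;1 -0.2 -1 0 0 0 0;1 -0.2 -1 0 0 0 0;1 0 0 0 0 0 0;1 0 0 0 0 0 0'>/dev/null; s yc
python3 -m inch '1 0.2 -1 0 0 0 0;1 0.2 -1 0 0 0 0;1 0.2 -1 0 0 0 0;1 0.2 -1 0 0 0 0;1 0 -1 0 0 0 0;1 0 -1 0 0 0 0;1 0 -1 0 0 0 0;1 0 0 0 0 0 0;1 0 0 0 0 0 0'>/dev/null; s yd
python3 -m inch '1 -0.2 -1 0 0 0 0;1 -0.2 -1 0 0 0 0;1 -0.2 -1 0 0 0 0;1 0 0 0 0 0 0;1 0 0 0 0 0 0'>/dev/null; s ye
python3 - <<'E'
from h import *
m=[cv2.resize(cv2.imread(f'pics/{k}.png')[120:320,190:370],None,fx=1.45,fy=1.45) for k in['ya','yb','yc','yd','ye']]
m.append(m[0]*0)
cv2.imwrite('pics/mos.png',np.vstack([np.hstack(m[:3]),np.hstack(m[3:])]));print(m[0].shape)
E
```

```text
[0.46899691 0.17651515 0.40520283]
[0.46975857 0.06505856 0.40452316]
[ 0.45133251 -0.02393884  0.4046464 ]
[ 0.47566486 -0.23330582  0.40424641]
[ 0.45748071 -0.32281682  0.40459528]
(290, 261, 3)
```

View pics/mos.png

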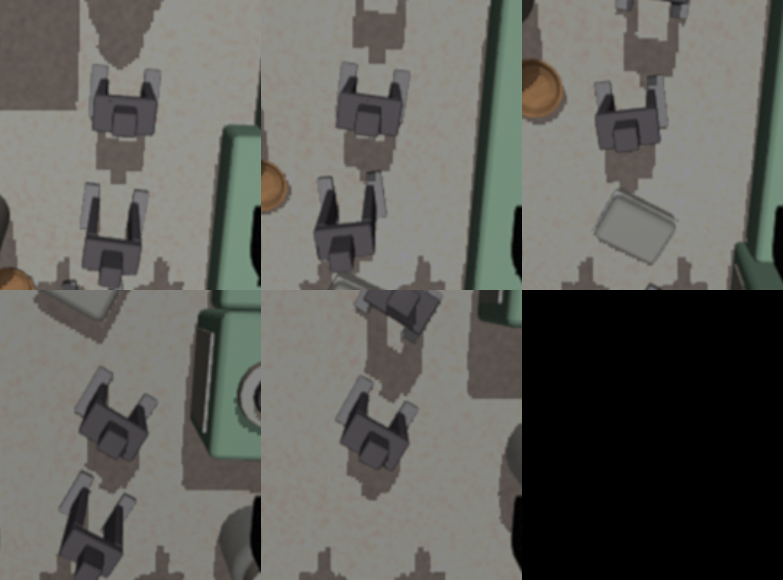

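The mosaic shows five grey yokes with tab tops in the full images at about (275,205), (265,204), (262,216), (268,228) and (268,234). Yaws are roughly -3°, -6°, +6°, -27° and -28°. The blue one is excluded by its colour.

```bash
python3 - <<'E'
from h import *
np.set_printoptions(precision=4,suppress=True)
for k,u,v in[('ya',274.8,204.8),('yb',265.2,204.1),('yc',261.7,215.9),('yd',268,227.6),('ye',268,233.8)]:
    d=load(k);print(k,ray(d,u,v,.114))
print(arm.get_obs()['position'])
E
```

```text
ya [0.468  0.1795 0.114 ]
yb [0.4607 0.068  0.114 ]
yc [ 0.4387 -0.0322  0.114 ]
yd [ 0.4688 -0.2527  0.114 ]
ye [ 0.4505 -0.3484  0.114 ]
[ 0.4575 -0.3228  0.4046]
```

```bash
python3 -m inch '1 -0.23 -0.85 0 0 0 -1;1 0 0 0 0 0 -1;1 0 0 0 0 0 -1;1 0 0 0 0 0 -1;1 0 0 -1 0 0 -0.6;1 0 0 -1 0 0 0;1 0 0 -1 0 0 0;1 0 0 -1 0 0 0;1 0 0 -0.7 0 0 0;1 0 0 0 0 0 0;1 0 0 0 0 0 0' 40
python3 - <<'E'
from h import *
d=shot('wrist','g1');s=shot('side','g1s')
a=np.hstack([d['img'],s['img']]);a=cv2.resize(a,(800,300));cv2.imwrite('pics/g1m.png',a[:,:,::-1])
E
```

```text
clock: 5.92
position: [0.4507, -0.3479, 0.2637]
ee_rot: [0.855, 0.519, -0.0, -0.001]
ft_force: [-0.4, 0.3, -0.4]
opening: 0.0854
grasp_force: 0.0
```

View pics/g1m.png

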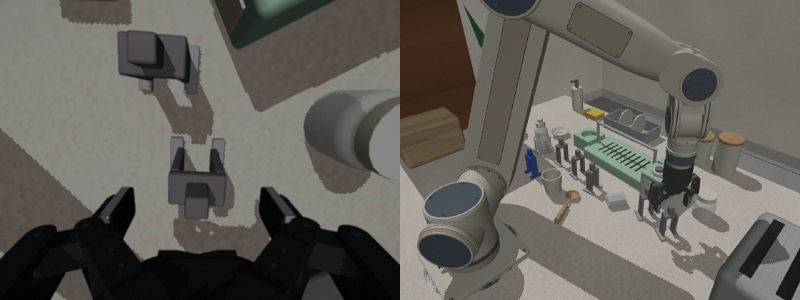

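The wrist view shows the tab centred between the pads at (197,205) of the half-size view, with the crown square to the jaws. I close and lift.

```bash
python3 -m inch '0 0 0 0 0 0 0;0 0 0 0 0 0 0;0 0 0 0 0 0 0;0 0 0 0 0 0 0;0 0 0 0 0 0 0;0 0 0 0 0 0 0;0 0 0 0 0 0 0;0 0 0 0 0 0 0' 40; python3 -m inch '0 0 0 0.5 0 0 0;0 0 0 1 0 0 0;0 0 0 1 0 0 0;0 0 0 1 0 0 0;0 0 0 1 0 0 0;0 0 0 1 0 0 0;0 0 0 0.5 0 0 0;0 0 0 0 0 0 0;0 0 0 0 0 0 0'
```

```text
clock: 6.68
position: [0.45, -0.3496, 0.2639]
ee_rot: [0.855, 0.518, -0.0, 0.0]
ft_force: [-0.4, -0.4, 3.4]
opening: 0.0153
grasp_force: 41.5
clock: 7.43
position: [0.4501, -0.3495, 0.4438]
ee_rot: [0.855, 0.518, 0.0, 0.0]
ft_force: [0.0, 0.1, -1.5]
opening: 0.015
grasp_force: 41.1
```

Yoke is held (opening 15 mm). I carry it over the bar at y_b = -0.112, at world (0.627, -0.123).

```bash
python3 -m inch '0 0.3 0.4 0 0 0 0;0 0.7 0.9 0 0 0 0.72;0 0.7 0.9 0 0 0 0.72;0 0.7 0.9 0 0 0 0.72;0 0.7 0.9 0 0 0 0.72;0 0.7 0.9 0 0 0 0.72;0 0.7 0.9 0 0 0 0.72;0 0.7 0.9 0 0 0 0;0 0.5 0.65 0 0 0 0;0 0.2 0.2 0 0 0 0;0 0 0 0 0 0 0;0 0 0 0 0 0 0'
python3 - <<'E'
from h import *
d=shot('wrist','b1');s=shot('side','b1s');c=shot('scene','b1c')
a=np.hstack([d['img'][60:360,130:430],cv2.resize(s['img'][150:250,300:400],(300,300)),cv2.resize(c['img'][170:295,150:225],(180,300))]);cv2.imwrite('pics/b1m.png',a[:,:,::-1])
E
```

```text
clock: 8.43
position: [0.6271, -0.1231, 0.4422]
ee_rot: [0.717, 0.697, -0.001, -0.001]
ft_force: [0.0, 0.3, -1.0]
opening: 0.0153
grasp_force: 41.1
```

View pics/b1m.png

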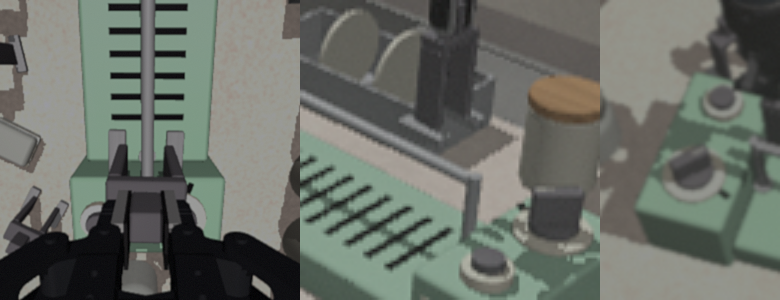

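The bar (147) lies midway between the feet (117 and 176). I lower.

```bash
python3 -m inch '0 0 0 -0.8 0 0 0;0 0 0 -1 0 0 0;0 0 0 -1 0 0 0;0 0 0 -0.5 0 0 0;0 0 0 -0.3 0 0 0;0 0 0 0 0 0 0;0 0 0 0 0 0 0'; python3 -m inch '0.2 0 0 0 0 0 0;0.3 0 0 0 0 0 0;0.4 0 0 0 0 0 0;0.5 0 0 0 0 0 0;0.6 0 0 0 0 0 0;0.6 0 0 0.4 0 0 0;0.6 0 0 1 0 0 0;1 0 0 1 0 0 0;1 0 0 1 0 0 0'
python3 - <<'E'
from h import *
for k in ['wrist','scene']: shot(k,'p1'+k)
a=cv2.imread('pics/p1scene.png')[145:315,150:440];w=cv2.imread('pics/p1wrist.png')
cv2.imwrite('pics/p1.png',np.hstack([cv2.resize(a,(510,300)),cv2.resize(w[40:340,150:430],(280,300))]))
E
```

```text
clock: 9.17
position: [0.6269, -0.1237, 0.3365]
ee_rot: [0.718, 0.696, 0.0, 0.0]
ft_force: [0.7, 0.7, 0.1]
opening: 0.0149
grasp_force: 41.1
clock: 9.92
position: [0.6269, -0.1228, 0.4389]
ee_rot: [0.717, 0.697, -0.0, -0.0]
ft_force: [0.1, -0.6, 0.6]
opening: 0.0736
grasp_force: 0.0
```

View pics/p1.png

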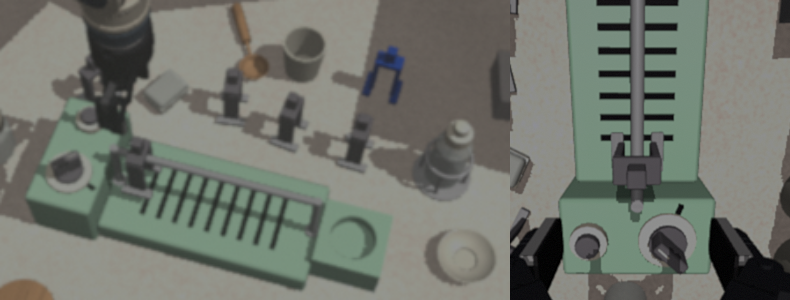

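The yoke hangs astride the bar near the right post, at wrist crop (636,165). Next is yd.

```bash
cat > chk.py <<'E'
import sys
from h import *
# chk name u v : predicted tab-top position vs dark blob near its projection
X=np.array([float(sys.argv[2]),float(sys.argv[3]),.114])
d=shot('wrist',sys.argv[1]);u,v=proj(d,X)
g=cv2.cvtColor(d['img'],cv2.COLOR_RGB2HSV);m=((g[...,2]<95)&(g[...,1]<75)).astype(np.uint8)
m[:,:]*=1
u0,v0=int(u),int(v);w=np.zeros_like(m);w[max(v0-50,0):v0+35,u0-45:u0+45]=m[max(v0-50,0):v0+35,u0-45:u0+45]
n,l,s,c=cv2.connectedComponentsWithStats(w)
i=1+np.argmax(s[1:,4]);print('pred px',u,v,'blob',s[i],c[i]);o=arm.get_obs();p=o['position']
r,_=cv2.findContours((l==i).astype(np.uint8),0,1)
print('rect',cv2.minAreaRect(r[0]));print('tcp',p,'units to go',np.round((X[:2]-p[:2])/.03,2),(p[2]-.266)/.03)
E
python3 -m inch '1 -1 -0.8 0 0 0 -1;1 -1 -0.8 0 0 0 -1;1 -1 -0.8 0 0 0 -1;1 -1 -0.8 0 0 0 -1;1 -1 -0.8 0 0 0 -0.2;1 -0.27 -0.33 0 0 0 0;1 0 0 0 0 0 0;1 0 0 0 0 0 0'
python3 chk.py yd2 .4688 -.2527
```

```text
clock: 10.68
position: [0.4688, -0.2533, 0.4377]
ee_rot: [0.852, 0.523, 0.0, 0.0]
ft_force: [-0.5, 0.7, 0.6]
opening: 0.0855
grasp_force: 0.0
pred px 274.9691861331593 199.1093465961318 blob [ 254  164   53   70 2033] [281.05459911 200.32218396]
rect ((282.0907287597656, 197.50411987304688), (75.22920227050781, 46.20351028442383), 47.60256576538086)
tcp [ 0.4693329  -0.25280452  0.43757696] units to go [-0.02  0.  ] 5.719232160195557
```

```bash
python3 -m inch '1 0 0 -1 0 0 0;1 0 0 -1 0 0 0;1 0 0 -1 0 0 0;1 0 0 -1 0 0 0;1 0 0 -1 0 0 0;1 0 0 -0.7 0 0 0;0.5 0 0 0 0 0 0;0 0 0 0 0 0 0;0 0 0 0 0 0 0;0 0 0 0 0 0 0;0 0 0 0 0 0 0;0 0 0 0 0 0 0' 40; python3 -m inch '0 0 0 0 0 0 0;0 0 0 0 0 0 0;0 0 0 0.5 0 0 0;0 0 0 1 0 0 0;0 0 0 1 0 0 0;0 0 0 1 0 0 0;0 0 0 1 0 0 0;0 0 0 1 0 0 0;0 0 0 0.5 0 0 0;0 0 0 0 0 0 0'
```

```text
clock: 11.73
position: [0.4692, -0.2529, 0.2678]
ee_rot: [0.852, 0.523, 0.0, 0.001]
ft_force: [0.3, 0.4, 0.1]
opening: 0.0149
grasp_force: 42.4
clock: 12.57
position: [0.469, -0.253, 0.4503]
ee_rot: [0.852, 0.523, 0.001, 0.003]
ft_force: [0.0, -0.2, -1.8]
opening: 0.0152
grasp_force: 42.2
```

```bash
python3 -m inch '0 0 0.5 0 0 0 0.5;0 0 1 0 0 0 1;0 0 1 0 0 0 1;0 0 1 0 0 0 1;0 0.3 1 0 0 0 0.7;0 0.7 1 0 0 0 0;0 0.9 0.7 0 0 0 0;0 0.9 0 0 0 0 0;0 0.9 0 0 0 0 0;0 0.9 0 0 0 0 0;0 0.53 0 0 0 0 0;0 0.2 0 0 0 0 0'; python3 -m inch '0 0 0 0 0 0 0;0 0 0 0 0 0 0;0 0 0 0 0 0 0'
python3 - <<'E'
from h import *
d=shot('wrist','b2');print(arm.get_obs()['position'])
g=d['img'][20:330,180:380];cv2.imwrite('pics/b2c.png',cv2.resize(g[:,:,::-1],None,fx=1.5,fy=1.5))
E
```

```text
clock: 13.57
position: [0.631, -0.0669, 0.444]
ee_rot: [0.717, 0.697, -0.001, -0.001]
ft_force: [-0.0, 0.2, -1.2]
opening: 0.0149
grasp_force: 40.0
clock: 13.82
position: [0.628, -0.0669, 0.4467]
ee_rot: [0.717, 0.697, -0.0, -0.0]
ft_force: [-0.9, -0.1, -1.6]
opening: 0.0152
grasp_force: 40.0
[ 0.62791753 -0.06692967  0.44702156]
```

View pics/b2c.png

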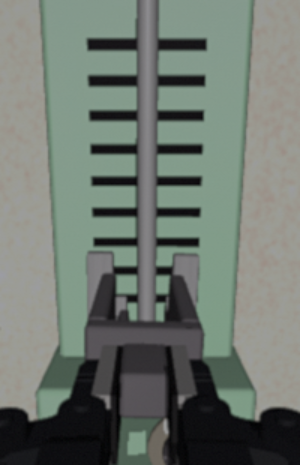

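The bar (147) is between the feet (100 and 185), about 2 mm off centre. I shift slightly and lower.

```bash
python3 -m inch '0 0.07 0 -0.8 0 0 0;0 0 0 -1 0 0 0;0 0 0 -1 0 0 0;0 0 0 -0.5 0 0 0;0 0 0 -0.35 0 0 0;0 0 0 0 0 0 0;0 0 0 0 0 0 0'; python3 -m inch '0.2 0 0 0 0 0 0;0.3 0 0 0 0 0 0;0.4 0 0 0 0 0 0;0.5 0 0 0 0 0 0;0.6 0 0 0 0 0 0;0.6 0 0 0.4 0 0 0;0.6 0 0 1 0 0 0;1 0 0 1 0 0 0;1 0 0 1 0 0 0'
```

```text
clock: 14.45
position: [0.6306, -0.067, 0.338]
ee_rot: [0.717, 0.697, 0.0, 0.0]
ft_force: [-0.8, -0.4, -0.5]
opening: 0.0152
grasp_force: 39.2
clock: 15.2
position: [0.6308, -0.0668, 0.4403]
ee_rot: [0.717, 0.697, -0.0, -0.0]
ft_force: [1.2, 0.4, -0.4]
opening: 0.0737
grasp_force: 0.0
```

```bash
python3 -m inch '1 -1 0.2 0 0 0 0.3;1 -1 0.2 0 0 0 0.4;1 -1 0.2 0 0 0 0.3;1 -1 0.2 0 0 0 0.28;1 -1 0.2 0 0 0 0;1 -1 0.15 0 0 0 0;1 -0.4 0 0 0 0 0;1 0 0 0 0 0 0;1 0 0 0 0 0 0'
python3 chk.py yc2 .4387 -.0322
```

```text
clock: 15.95
position: [0.439, -0.0325, 0.4399]
ee_rot: [0.669, 0.743, 0.0, 0.001]
ft_force: [0.5, -0.7, -0.0]
opening: 0.0853
grasp_force: 0.0
pred px 274.4433723317965 198.37899944518995 blob [ 253  148   54   83 1908] [276.68291405 186.46750524]
rect ((275.0992126464844, 186.85720825195312), (42.363746643066406, 90.02070617675781), 13.535857200622559)
tcp [ 0.43970321 -0.03264656  0.43954211] units to go [-0.03  0.01] 5.784736900676651
```

```bash
python3 -m inch '1 0 0 -1 0 0 0;1 0 0 -1 0 0 0;1 0 0 -1 0 0 0;1 0 0 -1 0 0 0;1 0 0 -1 0 0 0;1 0 0 -0.75 0 0 0;0.5 0 0 0 0 0 0;0 0 0 0 0 0 0;0 0 0 0 0 0 0;0 0 0 0 0 0 0;0 0 0 0 0 0 0;0 0 0 0 0 0 0' 40; python3 -m inch '0 0 0 0 0 0 0;0 0 0 0 0 0 0;0 0 0 0.5 0 0 0;0 0 0 1 0 0 0;0 0 0 1 0 0 0;0 0 0 1 0 0 0;0 0 0 1 0 0 0;0 0 0 1 0 0 0;0 0 0 0.5 0 0 0;0 0 0 0 0 0 0'
```

```text
clock: 17.0
position: [0.4392, -0.0325, 0.2678]
ee_rot: [0.669, 0.743, 0.0, 0.001]
ft_force: [-4.1, -0.4, 7.3]
opening: 0.0149
grasp_force: 40.9
clock: 17.83
position: [0.439, -0.0324, 0.4504]
ee_rot: [0.669, 0.743, 0.001, 0.003]
ft_force: [0.6, -0.7, -1.7]
opening: 0.015
grasp_force: 39.6
```

```bash
python3 -m inch '0 0.3 0.71 0 0 0 -0.4;0 0.7 0 0 0 0 -0.5;0 0.9 0 0 0 0 -0.38;0 0.9 0 0 0 0 0;0 0.9 0 0 0 0 0;0 0.9 0 0 0 0 0;0 0.9 0 0 0 0 0;0 0.6 0 0 0 0 0;0 0.28 0 0 0 0 0;0 0 0 0 0 0 0;0 0 0 0 0 0 0;0 0 0 0 0 0 0'
cat > bar.py <<'E'
import sys
from h import *
d=shot('wrist',sys.argv[1]);p=arm.get_obs()['position'];print(p)
# bar axis predicted (z .140) vs the held feet: dark/bright profile along row between feet tops
y=p[1]+.04
M=np.array([.6305,-.011])
for s in(-.006,.006): print('bar edge px pred',proj(d,[M[0]+.029*(y-M[1])+s,y,.140]))
r=int(proj(d,[.63,p[1]+.016,p[2]-.268+.008])[1])
for rr in(r-4,r,r+4): print(rr,list(d['img'][rr,200:350:2].mean(1).astype(int)))
E
python3 bar.py b3
```

```text
clock: 18.83
position: [0.6295, -0.011, 0.4467]
ee_rot: [0.717, 0.697, -0.0, -0.0]
ft_force: [-0.2, 0.1, -2.3]
opening: 0.0148
grasp_force: 39.7
[ 0.62934519 -0.01101936  0.44708888]
bar edge px pred [270.16861521 161.94818666]
bar edge px pred [283.10292866 161.57625748]
194 [np.int64(149), np.int64(151), np.int64(151), np.int64(150), np.int64(151), np.int64(150), np.int64(150), np.int64(151), np.int64(116), np.int64(121), np.int64(138), np.int64(140), np.int64(139), np.int64(139), np.int64(139), np.int64(139), np.int64(139), np.int64(139), np.int64(135), np.int64(116), np.int64(121), np.int64(124), np.int64(125), np.int64(125), np.int64(122), np.int64(124), np.int64(125), np.int64(82), np.int64(139), np.int64(138), np.int64(137), np.int64(139), np.int64(139), np.int64(138), np.int64(140), np.int64(100), np.int64(78), np.int64(109), np.int64(126), np.int64(129), np.int64(120), np.int64(99), np.int64(104), np.int64(138), np.int64(138), np.int64(138), np.int64(141), np.int64(93), np.int64(116), np.int64(122), np.int64(123), np.int64(123), np.int64(123), np.int64(121), np.int64(123), n
[... 1837 characters left out ...]
int64(80), np.int64(66), np.int64(72), np.int64(72), np.int64(71), np.int64(71), np.int64(71), np.int64(71), np.int64(66), np.int64(73), np.int64(109), np.int64(126), np.int64(129), np.int64(119), np.int64(100), np.int64(64), np.int64(70), np.int64(71), np.int64(70), np.int64(71), np.int64(62), np.int64(118), np.int64(119), np.int64(123), np.int64(124), np.int64(125), np.int64(122), np.int64(123), np.int64(117), np.int64(115), np.int64(139), np.int64(137), np.int64(137), np.int64(138), np.int64(137), np.int64(138), np.int64(138), np.int64(138), np.int64(138), np.int64(138), np.int64(138), np.int64(116), np.int64(119), np.int64(151), np.int64(148), np.int64(146), np.int64(145), np.int64(144)]
```

Foot gap centre at px 274, bar at 277.5: about 3 mm to correct, as before. Lower.

```bash
python3 -m inch '0 0.09 0 -0.8 0 0 0;0 0 0 -1 0 0 0;0 0 0 -1 0 0 0;0 0 0 -0.5 0 0 0;0 0 0 -0.35 0 0 0;0 0 0 0 0 0 0;0 0 0 0 0 0 0'; python3 -m inch '0.2 0 0 0 0 0 0;0.3 0 0 0 0 0 0;0.4 0 0 0 0 0 0;0.5 0 0 0 0 0 0;0.6 0 0 0 0 0 0;0.6 0 0 0.4 0 0 0;0.6 0 0 1 0 0 0;1 0 0 1 0 0 0;1 0 0 1 0 0 0'
```

```text
clock: 19.47
position: [0.6326, -0.0111, 0.338]
ee_rot: [0.717, 0.697, 0.0, 0.0]
ft_force: [-0.0, -0.3, -1.3]
opening: 0.0152
grasp_force: 40.0
clock: 20.22
position: [0.6329, -0.0111, 0.4404]
ee_rot: [0.717, 0.697, -0.0, -0.0]
ft_force: [0.2, -0.7, 0.3]
opening: 0.0738
grasp_force: 0.0
```

```bash
python3 -m inch '1 -0.9 0.5 0 0 0 -0.3;1 -0.9 0.5 0 0 0 -0.4;1 -0.9 0.5 0 0 0 0;1 -0.9 0.5 0 0 0 0;1 -0.9 0.5 0 0 0 0;1 -0.9 0.14 0 0 0 0;1 -0.34 0 0 0 0 0;1 0 0 0 0 0 0;1 0 0 0 0 0 0'
python3 chk.py yb2 .4607 .068
```

```text
clock: 20.97
position: [0.4611, 0.068, 0.4398]
ee_rot: [0.742, 0.67, 0.001, 0.001]
ft_force: [-0.1, 0.0, 0.3]
opening: 0.0853
grasp_force: 0.0
pred px 274.4453435863036 199.02527855750552 blob [ 253  169   41   63 1548] [273.27196382 200.37144703]
rect ((273.0, 200.0), (40.0, 62.0), 0.0)
tcp [0.46165034 0.06784619 0.4394217 ] units to go [-0.03  0.01] 5.780723286612333
```

```bash
python3 -m inch '1 0 0 -1 0 0 0;1 0 0 -1 0 0 0;1 0 0 -1 0 0 0;1 0 0 -1 0 0 0;1 0 0 -1 0 0 0;1 0 0 -0.75 0 0 0;0.5 0 0 0 0 0 0;0 0 0 0 0 0 0;0 0 0 0 0 0 0;0 0 0 0 0 0 0;0 0 0 0 0 0 0;0 0 0 0 0 0 0' 40; python3 -m inch '0 0 0 0 0 0 0;0 0 0 0 0 0 0;0 0 0 0.5 0 0 0;0 0 0 1 0 0 0;0 0 0 1 0 0 0;0 0 0 1 0 0 0;0 0 0 1 0 0 0;0 0 0 1 0 0 0;0 0 0 0.5 0 0 0;0 0 0 0 0 0 0'
```

```text
clock: 22.02
position: [0.4612, 0.0681, 0.2677]
ee_rot: [0.742, 0.67, 0.001, 0.001]
ft_force: [-0.2, 0.5, 0.1]
opening: 0.0151
grasp_force: 42.6
clock: 22.85
position: [0.461, 0.0681, 0.4502]
ee_rot: [0.742, 0.67, 0.002, 0.002]
ft_force: [0.0, -0.5, -1.9]
opening: 0.0154
grasp_force: 42.4
```

```bash
python3 -m inch '0 0.3 -0.4 0 0 0 0.3;0 0.7 -0.37 0 0 0 0.4;0 0.9 0 0 0 0 0;0 0.9 0 0 0 0 0;0 0.9 0 0 0 0 0;0 0.9 0 0 0 0 0;0 0.75 0 0 0 0 0;0 0.3 0 0 0 0 0;0 0.12 0 0 0 0 0;0 0 0 0 0 0 0;0 0 0 0 0 0 0;0 0 0 0 0 0 0'
cat > bar.py <<'E'
import sys
from h import *
d=shot('wrist',sys.argv[1]);p=arm.get_obs()['position'];print(p)
r=int(proj(d,[.63,p[1]+.016,p[2]-.268+.008])[1])
for rr in(r,r+1): print(rr,*d['img'][rr,220:330:2].mean(1).astype(int))
E
python3 bar.py b4
```

```text
clock: 23.85
position: [0.6332, 0.0451, 0.4468]
ee_rot: [0.717, 0.697, -0.0, -0.0]
ft_force: [-0.0, 0.3, -1.2]
opening: 0.0146
grasp_force: 42.3
[0.63318239 0.04508826 0.44707363]
199 135 136 135 136 135 135 135 135 132 114 119 121 123 123 120 121 121 85 136 134 135 134 134 135 133 92 109 124 127 116 93 102 136 134 134 134 135 78 115 118 121 121 121 119 121 115 127 135 135 134 135 134 135 135 134
200 136 135 134 136 135 135 135 136 131 113 119 121 122 122 119 122 122 85 135 134 134 134 134 135 133 92 109 126 126 116 92 101 136 135 134 134 133 77 115 118 120 121 120 118 121 114 127 135 134 134 134 134 134 136 134
```

```bash
python3 -m inch '0 0.05 0 -0.8 0 0 0;0 0 0 -1 0 0 0;0 0 0 -1 0 0 0;0 0 0 -0.5 0 0 0;0 0 0 -0.35 0 0 0;0 0 0 0 0 0 0;0 0 0 0 0 0 0'; python3 -m inch '0.2 0 0 0 0 0 0;0.3 0 0 0 0 0 0;0.4 0 0 0 0 0 0;0.5 0 0 0 0 0 0;0.6 0 0 0 0 0 0;0.6 0 0 0.4 0 0 0;0.6 0 0 1 0 0 0;1 0 0 1 0 0 0;1 0 0 1 0 0 0'
# next: ya (.468,.1795): from (.6345,.045) dx -5.55 dy 4.48 rot -0.25
python3 -m inch '1 -0.9 0.5 0 0 0 -0.2;1 -0.9 0.8 0 0 0 0;1 -0.9 0.8 0 0 0 0;1 -0.9 0.8 0 0 0 0;1 -0.9 0.8 0 0 0 0;1 -0.7 0.6 0 0 0 0;1 -0.35 0.18 0 0 0 0;1 0 0 0 0 0 0;1 0 0 0 0 0 0'
python3 chk.py ya2 .468 .1795
```

```text
clock: 24.48
position: [0.6352, 0.045, 0.3379]
ee_rot: [0.717, 0.697, 0.0, 0.0]
ft_force: [0.5, -0.8, -1.0]
opening: 0.0149
grasp_force: 40.9
clock: 25.23
position: [0.6353, 0.045, 0.4403]
ee_rot: [0.717, 0.697, -0.0, -0.0]
ft_force: [0.7, -1.2, 0.3]
opening: 0.0735
grasp_force: 0.0
clock: 25.98
position: [0.469, 0.1795, 0.4396]
ee_rot: [0.724, 0.689, 0.0, 0.0]
ft_force: [0.3, 0.2, 0.6]
opening: 0.0853
grasp_force: 0.0
pred px 273.98976760663555 199.01658919373762 blob [ 228  149   57   75 2144] [250.85214552 178.17770522]
rect ((256.0, 186.0), (74.0, 56.0), 90.0)
tcp [0.46958825 0.17908701 0.43933875] units to go [-0.05  0.01] 5.77795827212157
```

The blob sits elsewhere (about 20 px away), so this yoke may have been knocked. I look.

```bash
python3 -c "
import cv2
a=cv2.imread('pics/ya2.png')[60:300,120:400];cv2.imwrite('pics/ya2c.png',cv2.resize(a,None,fx=2,fy=2))"
```

```text
(no output)
```

View pics/ya2c.png

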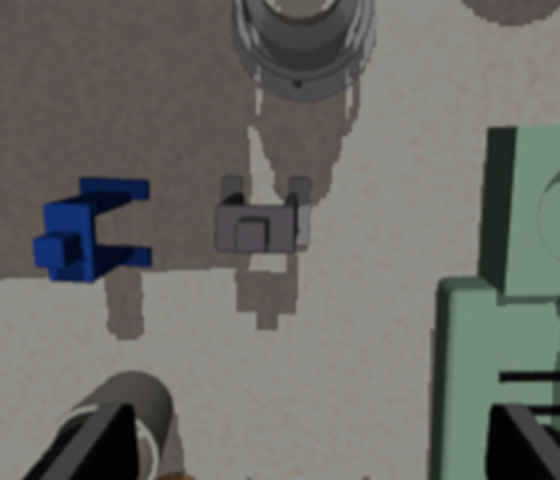

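It was knocked: the tab top is now at crop (251,235), which is image (245.5,177.5), with yaw about 0. The blue one at crop (60,245) is the look-alike.

```bash
python3 -c "
from h import *
d=load('ya2');X=ray(d,245.5,177.5,.114);p=arm.get_obs()['position'];print(X,p,(X-p)/.03)"
```

```text
[0.44049318 0.2031115  0.114     ] [0.46958825 0.17908701 0.43933875] [ -0.96983557   0.80081619 -10.84462494]
```

```bash
python3 -m inch '0.7 -0.95 0.79 0 0 0 0.5;0.7 0 0 -0.5 0 0 0;0.7 0 0 -1 0 0 0;0.7 0 0 -1 0 0 0;0.7 0 0 -1 0 0 0;0.7 0 0 -1 0 0 0;0.7 0 0 -1 0 0 0;0.7 0 0 -0.25 0 0 0;0.3 0 0 0 0 0 0;0 0 0 0 0 0 0;0 0 0 0 0 0 0;0 0 0 0 0 0 0' 40; python3 -m inch '0 0 0 0 0 0 0;0 0 0 0 0 0 0;0 0 0 0 0 0 0;0 0 0 0.5 0 0 0;0 0 0 1 0 0 0;0 0 0 1 0 0 0;0 0 0 1 0 0 0;0 0 0 1 0 0 0;0 0 0 1 0 0 0;0 0 0 0.5 0 0 0;0 0 0 0 0 0 0'
```

```text
clock: 27.03
position: [0.4412, 0.2031, 0.2682]
ee_rot: [0.706, 0.708, 0.001, 0.001]
ft_force: [-0.5, -0.2, -1.0]
opening: 0.015
grasp_force: 44.4
clock: 27.95
position: [0.4404, 0.2032, 0.4505]
ee_rot: [0.706, 0.708, 0.003, 0.002]
ft_force: [-0.0, 0.4, -1.7]
opening: 0.0147
grasp_force: 44.2
```

```bash
python3 -m inch '0 0.3 -0.5 0 0 0 -0.28;0 0.6 -0.9 0 0 0 0;0 0.7 -1 0 0 0 0;0 0.8 -0.8 0 0 0 0;0 0.9 -0.2 0 0 0 0;0 0.9 0 0 0 0 0;0 0.9 0 0 0 0 0;0 0.8 0 0 0 0 0;0 0.5 0 0 0 0 0;0 0.15 0 0 0 0 0;0 0 0 0 0 0 0;0 0 0 0 0 0 0'
python3 -m inch '0 0 0 0 0 0 0'>/dev/null; python3 bar.py b5
```

```text
clock: 28.95
position: [0.6366, 0.1012, 0.446]
ee_rot: [0.717, 0.697, -0.001, -0.001]
ft_force: [0.4, -0.5, -1.2]
opening: 0.0149
grasp_force: 44.2
[0.63602076 0.10129393 0.44710741]
199 132 133 133 133 133 134 133 133 128 101 119 120 121 122 119 120 120 96 119 126 125 126 126 127 97 97 119 126 120 105 84 120 120 120 121 120 121 80 111 117 120 119 120 117 119 120 110 134 133 132 134 133 133 133 134
200 133 133 133 133 133 133 133 134 127 101 118 119 121 121 119 120 121 97 127 134 134 134 134 135 100 97 118 126 121 105 86 134 134 133 134 134 135 88 110 118 119 120 120 118 120 121 121 133 132 133 132 133 133 133 133
```

Centred (gap 254 to 294, bar at 274). I lower, release, then check the bottle.

```bash
python3 -m inch '0 0 0 -0.8 0 0 0;0 0 0 -1 0 0 0;0 0 0 -1 0 0 0;0 0 0 -0.5 0 0 0;0 0 0 -0.35 0 0 0;0 0 0 0 0 0 0;0 0 0 0 0 0 0'; python3 -m inch '0.2 0 0 0 0 0 0;0.3 0 0 0 0 0 0;0.4 0 0 0 0 0 0;0.5 0 0 0 0 0 0;0.6 0 0 0 0 0 0;0.6 0 0 0.4 0 0 0;0.6 0 0 1 0 0 0;1 0 0 1 0 0 0;1 0 0 1 0 0 0'
# to above bottle ~(.472,.31): dx -5.5 dy 7
python3 -m inch '1 -0.2 0.6 0.5 0 0 0;1 -0.5 0.8 0.5 0 0 0;1 -0.7 0.8 0 0 0 0;1 -0.7 0.9 0 0 0 0;1 -0.7 0.9 0 0 0 0;1 -0.7 0.9 0 0 0 0;1 -0.7 0.9 0 0 0 0;1 -0.7 0.8 0 0 0 0;1 -0.6 0.4 0 0 0 0;1 0 0 0 0 0 0;1 0 0 0 0 0 0'
python3 - <<'E'
from h import *
d=shot('wrist','bo');c=shot('scene','boc')
cv2.imwrite('pics/bom.png',np.hstack([cv2.resize(d['img'][60:360,130:430],(400,400)),cv2.resize(c['img'][195:295,180:280],(400,400))])[:,:,::-1])
E
```

```text
clock: 29.67
position: [0.6366, 0.1012, 0.338]
ee_rot: [0.717, 0.697, 0.0, 0.0]
ft_force: [-0.3, -0.3, -1.3]
opening: 0.0149
grasp_force: 43.3
clock: 30.42
position: [0.6368, 0.1011, 0.4403]
ee_rot: [0.717, 0.697, -0.0, -0.0]
ft_force: [0.5, -0.8, 0.8]
opening: 0.0736
grasp_force: 0.0
clock: 31.33
position: [0.4711, 0.3118, 0.4697]
ee_rot: [0.716, 0.698, 0.0, 0.0]
ft_force: [0.0, 0.0, 0.1]
opening: 0.0852
grasp_force: 0.0
```

View pics/bom.png

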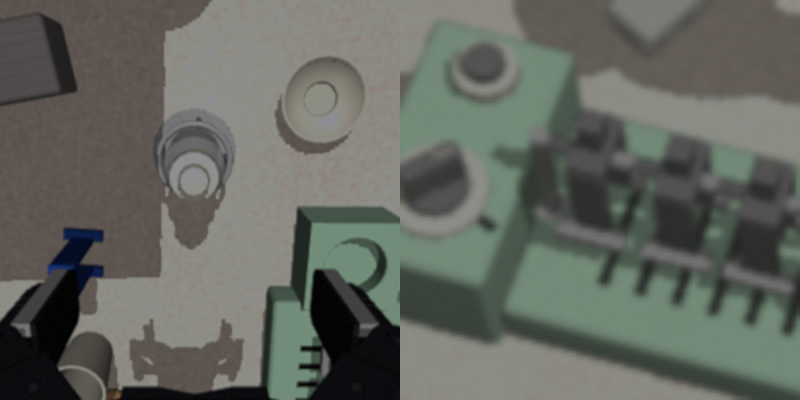

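The cap top is at crop (194,181), which is image (275.5,195.8), standing in the holder. The dish is at crop (322,98). Three yokes seen on the right part of the bar hang well.

```bash
python3 -c "
from h import *
d=load('bo');X=ray(d,275.5,195.75,.154);p=arm.get_obs()['position'];print(X,p,(X-p)/.03)
print(ray(d,395.5,258,.06))
# well mouth from images, holder disc check
for k,uv in(('bo',(276,165)),):print(ray(d,*uv,.06))
"
```

```text
[0.47170469 0.31754584 0.154     ] [0.47243598 0.31079299 0.46923668] [ -0.02437625   0.22509504 -10.50788926]
[0.63745897 0.20237458 0.06      ]
[0.47298519 0.33615566 0.06      ]
```

```bash
python3 -m inch '1 0 0.22 -0.5 0 0 0;1 0 0 -1 0 0 0;1 0 0 -1 0 0 0;1 0 0 -1 0 0 0;1 0 0 -1 0 0 0;1 0 0 -1 0 0 0;1 0 0 -0.4 0 0 0;0.6 0 0 0 0 0 0;0.3 0 0 0 0 0 0;0 0 0 0 0 0 0;0 0 0 0 0 0 0;0 0 0 0 0 0 0' 30; python3 -m inch '0 0 0 0 0 0 0;0 0 0 0 0 0 0;0 0 0 0 0 0 0'; python3 -m inch '0 0 0 0.5 0 0 0;0 0 0 1 0 0 0;0 0 0 1 0 0 0;0 0 0 1 0 0 0;0 0 0 1 0 0 0;0 0 0 0.5 0 0 0;0 0 0 0 0 0 0;0 0 0 0 0 0 0'
```

```text
clock: 32.43
position: [0.4725, 0.3177, 0.2937]
ee_rot: [0.717, 0.697, 0.001, 0.0]
ft_force: [-0.1, -0.6, 3.7]
opening: 0.039
grasp_force: 30.1
clock: 32.68
position: [0.4723, 0.3179, 0.2937]
ee_rot: [0.717, 0.697, 0.001, 0.001]
ft_force: [-0.0, -0.4, 6.0]
opening: 0.0389
grasp_force: 30.2
clock: 33.35
position: [0.4719, 0.3177, 0.443]
ee_rot: [0.717, 0.697, 0.001, 0.0]
ft_force: [-0.3, 0.3, -1.1]
opening: 0.0386
grasp_force: 30.6
```

```bash
python3 -m inch '0 0.3 -0.2 0 0 0 0;0 0.7 -0.5 0 0 0 0;0 0.8 -0.6 0 0 0 0;0 0.8 -0.6 0 0 0 0;0 0.8 -0.6 0 0 0 0;0 0.8 -0.6 0 0 0 0;0 0.7 -0.5 0 0 0 0;0 0.43 -0.21 0 0 0 0;0 0.2 -0.1 0 0 0 0;0 0 0 0 0 0 0;0 0 0 0 0 0 0;0 0 0 0 0 0 0'
python3 - <<'E'
from h import *
d=shot('wrist','we');s=shot('side','wes');c=shot('scene','wec');print(arm.get_obs()['position'])
cv2.imwrite('pics/wem.png',np.hstack([cv2.resize(d['img'][60:360,130:430],(400,400)),cv2.resize(c['img'][200:320,290:410],(400,400))])[:,:,::-1])
E
```

```text
clock: 34.35
position: [0.6372, 0.2009, 0.442]
ee_rot: [0.716, 0.698, -0.0, -0.0]
ft_force: [0.2, -0.3, -1.0]
opening: 0.0391
grasp_force: 30.6
[0.63707871 0.2011336  0.44268902]
```

```bash
python3 -m inch '0 0 0 -0.8 0 0 0;0 0 0 -0.8 0 0 0;0 0 0 -0.8 0 0 0;0 0 0 -0.6 0 0 0;0 0 0 -0.2 0 0 0;0 0 0 0 0 0 0;0 0 0 0 0 0 0'; python3 -m inch '0 0 0 -0.2 0 0 0;0 0 0 -0.15 0 0 0;0 0 0 -0.1 0 0 0;0 0 0 0 0 0 0;0 0 0 0 0 0 0'
```

```text
clock: 35.08
position: [0.6378, 0.2007, 0.3473]
ee_rot: [0.716, 0.698, 0.0, 0.0]
ft_force: [0.2, 0.4, 0.5]
opening: 0.0384
grasp_force: 30.6
clock: 35.5
position: [0.6379, 0.2004, 0.3327]
ee_rot: [0.717, 0.697, -0.0, -0.0]
ft_force: [0.3, 0.7, -0.3]
opening: 0.0387
grasp_force: 30.6
```

```bash
python3 -m inch '0 0 0 -0.1 0 0 0;0 0 0 0 0 0 0;0 0 0 0 0 0 0'; python3 -m inch '0 0 0 -0.05 0 0 0;0 0 0 0 0 0 0;0 0 0 0 0 0 0'
```

```text
clock: 35.75
position: [0.638, 0.2004, 0.3298]
ee_rot: [0.717, 0.697, 0.0, 0.0]
ft_force: [0.2, -0.5, 0.5]
opening: 0.0386
grasp_force: 30.6
clock: 36.0
position: [0.6378, 0.2005, 0.3298]
ee_rot: [0.717, 0.697, 0.001, 0.001]
ft_force: [-2.9, 0.7, 9.1]
opening: 0.0388
grasp_force: 31.6
```

Contact with the floor (9 N). I release, rise, and check the cap position.

```bash
python3 -m inch '0.5 0 0 0 0 0 0;0.6 0 0 0 0 0 0;0.7 0 0 0 0 0 0;0.8 0 0 0 0 0 0;0.9 0 0 0 0 0 0;0.9 0 0 0.4 0 0 0;1 0 0 1 0 0 0;1 0 0 1 0 0 0;1 0 0 1 0 0 0;1 0 0 1 0 0 0;1 0 0 0 0 0 0;1 0 0 0 0 0 0'
python3 - <<'E'
from h import *
d=shot('wrist','we2');g=cv2.cvtColor(d['img'],cv2.COLOR_RGB2HSV)
u,v=proj(d,[.638,.2005,.190]).astype(int);print(u,v)
c=shot('scene','we2c');s=shot('side','we2s')
cv2.imwrite('pics/we2m.png',np.hstack([cv2.resize(d['img'][60:360,160:400],(320,400)),cv2.resize(c['img'][200:320,230:374],(480,400))])[:,:,::-1])
E
```

```text
clock: 37.0
position: [0.6379, 0.2004, 0.4618]
ee_rot: [0.717, 0.697, 0.001, 0.001]
ft_force: [0.2, 0.5, -1.1]
opening: 0.0856
grasp_force: 0.0
274 213
```

View pics/we2m.png

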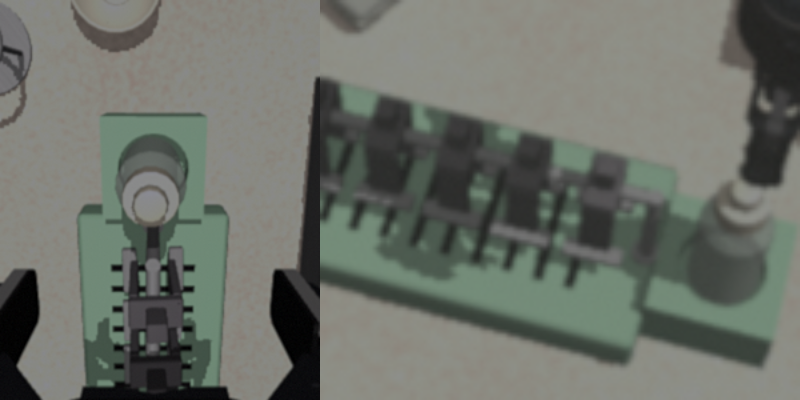

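The cap is at image (274,212), against a predicted (274,213) for standing on the floor, so the bottle is upright. All the yokes shown are astride the bar. Next is the dial: I hover and measure it numerically.

```bash
python3 -m inch '1 0 -0.7 0 0 0 0;1 0 -1 0 0 0 0;1 0 -1 0 0 0 0;1 0 -1 0 0 0 0;1 0 -1 0 0 0 0;1 0 -1 0 0 0 0;1 0 -1 0 0 0 0;1 0.2 -1 0 0 0 0;1 0.2 -1 0 0 0 0;1 0.2 -1 0 0 0 0;1 0.1 -1 0 0 0 0;1 0 -1 0 0 0 0'>/dev/null; python3 -m inch '1 0 -1 0 0 0 0;1 0 -1 0 0 0 0;1 0 -0.4 0 0 0 0;1 0 0 0 0 0 0;1 0 0 0 0 0 0'
python3 - <<'E'
from h import *
np.set_printoptions(precision=4,suppress=True)
d=shot('wrist','di');g=cv2.cvtColor(d['img'],cv2.COLOR_RGB2HSV)
u,v=proj(d,[.66,-.222,.112]).astype(int);print(u,v,arm.get_obs()['position'],arm.get_obs()['qpos'][5])
x0,y0=u-40,v-42
a=d['img'][y0:y0+84,x0:x0+80].mean(2).astype(int);h=g[y0:y0+84,x0:x0+80]
# char map: G green, # dark, w bright, . mid
for r in range(0,84,2):
    print('%3d '%(y0+r)+''.join('g' if h[r,c,1]>45 and 35<h[r,c,0]<95 else '0123456789'[min(a[r,c]//22,9)] for c in range(80)))
print(x0)
E
```

```text
clock: 38.57
position: [0.6589, -0.2231, 0.4588]
ee_rot: [0.717, 0.697, -0.0, -0.001]
ft_force: [0.2, 0.8, 0.3]
opening: 0.0856
grasp_force: 0.0
276 193 [ 0.659  -0.2221  0.4593] 1.152393498062525
151 gggggggggggggggggggggggggggggggggggggggggggggggggggggggggggggggggggggggggggggggg
153 gggggggggggggggggggggggggggggggg5gggggggggggggggggggg1gggggggg5gggggg55gg555g555
155 5ggggggggg3ggggggggggggggggg5g55gggggggggggg5gggggggg000135gggg5g55g55555g55555g
157 gggggg3ggggggggggggggggggggggg5ggggggggg5ggg5ggg5ggg0000gggggggggggggg55g55g5555
159 ggggggggggggggggggggggggggggggggggggggggggggggggggg10002ggggggggggg5ggggggg55g55
161 ggggggggggggggg5ggg5ggggggg5gggggggggggggg55gggggg10000gggggggggg5gggggggggggg5g
163 gggggggggggggggggggggg5gg5gggggg5555555555555555532111gggggggggg5gggggggg5gggggg
165 ggggggggggggg5gggggggggggg555555666666666666666666555555gggggggg55ggggg5ggg5gg5g
167 gggggggggggggggggggggggg555566666666666666666666666666655555gggggggggggg55ggg5gg
169 ggggggggggggggggggggg55556666666666666666666666666666666665555gggg5ggggggggggggg
171 ggggggggggggggggggg555666666666666666666666666666
[... 1970 characters left out ...]
gggggggggggggggg
219 gggggggggggggggggggggggggg55445566655444444444444433333ggggggggggggggggggggggggg
221 gggggggggggggggggggggggggggggggg54444444333333333333gggggggggggggggggggggggggggg
223 gggggggggggggggggggggggggggggggggggggggggggggggggggggggggggggggggggggggggggggggg
225 gggggggggggggggggggggggggggggggggggggggggggggggggggggggggggggggggggggggggggggggg
227 gggggggggggggggggggggggggggggggggggggggggggggggggggggggggggggggggggggggggggggggg
229 gggggggggggggggggggggggggggggggggggggggggggggggggggggggggggggggggggggggggggggggg
231 3gg3333ggg3gg444ggggg44444g444gg444444g4444g43333333g44g444g44433g3333gggggg4444
233 33333333333333333333333333333333333333333333333333333344433333333333333333355555
236
```

```bash
python3 - <<'E'
from h import *
d=load('di')
for n,u,v,z in[('collar',276.7,192,.104),('skirt',277,194,.11),('p0',264.5,189,.144),('p1',274.3,199.6,.144),('mark0',290,155,.102),('end',291,215,.144)]: print(n,ray(d,u,v,z))
a,b=ray(d,264.5,189,.144),ray(d,274.3,199.6,.144);e=a-b
print('dial ang (world)',np.arctan2(e[1],-e[0]))
print(arm.get_obs()['position'])
E
```

```text
collar [ 0.65987119 -0.22170722  0.104     ]
skirt [ 0.66015725 -0.22267174  0.11      ]
p0 [ 0.64810347 -0.20975277  0.144     ]
p1 [ 0.65739389 -0.22068975  0.144     ]
mark0 [ 0.67544024 -0.18142831  0.102     ]
end [ 0.67371137 -0.23705538  0.144     ]
dial ang (world) 0.8666217514565269
[ 0.65899808 -0.22214557  0.45929026]
```

Joint angle is about 0.84, so I turn 61° clockwise. Tool yaw goes to +40° first, axis at (0.661, -0.2225).

```bash
python3 -m inch '0.7 0.06 0 0 0 0 1;0.7 0 0 0 0 0 1;0.7 0 0 0 0 0 1;0.7 0 0 0 0 0 1;0.7 0 0 0 0 0 1;0.7 0 0 0 0 0 1;0.7 0 0 0 0 0 1;0.7 0 0 -0.8 0 0 0;0.7 0 0 -1 0 0 0;0.7 0 0 -1 0 0 0;0.7 0 0 -0.8 0 0 0;0.7 0 0 0 0 0 0'; python3 -m inch '0.7 0 0 -0.8 0 0 0;0.7 0 0 -0.8 0 0 0;0.7 0 0 -0.4 0 0 0;0.7 0 0 0 0 0 0;0.7 0 0 0 0 0 0'
```

```text
clock: 39.62
position: [0.6601, -0.2204, 0.347]
ee_rot: [0.418, 0.908, 0.0, -0.004]
ft_force: [0.7, -0.7, -0.1]
opening: 0.0597
grasp_force: 0.0
clock: 40.03
position: [0.661, -0.2218, 0.2934]
ee_rot: [0.419, 0.908, 0.0, 0.0]
ft_force: [-0.6, 0.2, 0.3]
opening: 0.0597
grasp_force: 0.0
```

```bash
python3 -m inch '0.4 0 0 0 0 0 0;0.2 0 0 0 0 0 0;0 0 0 0 0 0 0;0 0 0 0 0 0 0;0 0 0 0 0 0 0;0 0 0 0 0 0 0;0 0 0 0 0 0 0' 30
```

```text
clock: 40.62
position: [0.6602, -0.2229, 0.2935]
ee_rot: [0.419, 0.908, -0.001, 0.0]
ft_force: [-5.0, -1.9, 6.2]
opening: 0.0138
grasp_force: 32.5
```

```bash
python3 -m inch '0 0 0 0 0 0 -0.7;0 0 0 0 0 0 -1;0 0 0 0 0 0 -1;0 0 0 0 0 0 -1;0 0 0 0 0 0 -1;0 0 0 0 0 0 -1;0 0 0 0 0 0 -1;0 0 0 0 0 0 -1;0 0 0 0 0 0 -1;0 0 0 0 0 0 -1;0 0 0 0 0 0 -0.5;0 0 0 0 0 0 0'; python3 -m inch '0 0 0 0 0 0 0;0 0 0 0 0 0 0;0 0 0 0 0 0 0'
```

```text
clock: 41.62
position: [0.6599, -0.2231, 0.2935]
ee_rot: [0.824, 0.566, -0.001, 0.0]
ft_force: [-7.8, -2.4, 7.6]
opening: 0.0132
grasp_force: 32.6
clock: 41.87
position: [0.6599, -0.2231, 0.2935]
ee_rot: [0.823, 0.568, -0.001, 0.0]
ft_force: [-7.4, -2.1, 6.2]
opening: 0.0131
grasp_force: 32.6
```

Turned. I release, rise, return the yaw, and measure the pointer.

```bash
python3 -m inch '0.2 0 0 0 0 0 0;0.4 0 0 0 0 0 0;0.5 0 0 0 0 0 0;0.5 0 0 0 0 0 0;0.5 0 0 0.4 0 0 0;0.5 0 0 1 0 0 0;0.5 0 0 1 0 0 0;0.5 0 0 1 0 0 0.8;0.5 0 0 1 0 0 0.8;0.5 0 0 1 0 0 0.8;0.5 0 0 0.2 0 0 0.8;0.5 0 0 0 0 0 0'
python3 -m inch '0.5 0 0 0 0 0 0;0.5 0 0 0 0 0 0'
python3 - <<'E'
from h import *
d=shot('wrist','di2');g=cv2.cvtColor(d['img'],cv2.COLOR_RGB2HSV)
u,v=proj(d,[.66,-.222,.112]).astype(int)
x0,y0=u-30,v-24
a=d['img'][y0:y0+50,x0:x0+64].mean(2).astype(int)
for r in range(0,50,2): print('%3d '%(y0+r)+''.join('0123456789'[min(q//22,9)] for q in a[r]))
print(x0)
E
```

```text
clock: 42.87
position: [0.6607, -0.2225, 0.463]
ee_rot: [0.715, 0.699, 0.001, 0.002]
ft_force: [-0.2, -0.1, -0.3]
opening: 0.0428
grasp_force: 0.0
clock: 43.03
position: [0.6608, -0.2226, 0.4586]
ee_rot: [0.718, 0.696, -0.0, -0.001]
ft_force: [0.1, 0.4, -0.9]
opening: 0.0427
grasp_force: 0.0
170 3345666665556666666666666666666666666666666666666655666666666666
172 4566666555666666666666666666666666666666666666666666556666666666
174 6666665666666666666666676666666666666666666666666666655566666666
176 6666656666666666666666544333333323334456666666666666666556666666
178 6665566666666666666543333333332112222223345666666666666665666666
180 6655666666666666543333333333321122222222222356666666666665566666
182 6656666666666664333333333333212333332222212333566666666666556666
184 6666666666666543333333333333123333344433322333356666666666666666
186 5566666666665433333333333332123333456543332333334666666666666666
188 5666666666654333333333333321233334566433322333333566666666665566
190 5666666666643333333333333322333334664333323333333466666666665566
192 56666666676433333333333332123333466533332233
[... 221 characters left out ...]
666666
200 6566666666664333333333212333333443333222333333333466666666655666
202 6556666666664333333333123333333333332222333333334666666666655666
204 6555666666664333333332123333333333332223333333334666666666556666
206 6666666666666643333321233333333333322223333333466666666665566666
208 6666566666666665433212333333333333222333333334566666666655666666
210 6666655666666666543223333333333332222333334456666666665556666666
212 6666665556666666665323333333333332222333456666666666544566666666
214 6666666655566666665333333333333323444445666666666654456666666666
216 6666666665544566764333333333333224566666666666665555666666666666
218 6666666666655545565433333333332234466666666655445666666666666666
245
```

```bash
python3 - <<'E'
from h import *
d=load('di2')
# intensity-weighted pointer line inside the bar top
pts=[]
for v in range(186,200):
    lo=int(245+36-(v-186)*.45)-4; c=np.arange(lo,lo+10);w=np.clip(d['img'][v,c].mean(1)-88,0,None);pts.append(ray(d,(c*w).sum()/w.sum(),v,.144)[:2])
l=cv2.fitLine(np.float32(pts),cv2.DIST_L2,0,1e-4,1e-4).ravel();e=l[:2]*np.sign(l[1])
print('dial world',np.arctan2(e[1],-e[0]),'joint',np.arctan2(e[1],-e[0])-.03)
X=ray(load('w1'),299,203,.122);p=arm.get_obs()['position'];print(X,p,(X-p)/.03)
g=cv2.cvtColor(d['img'],cv2.COLOR_RGB2HSV)
# button: dark blob within white collar near prediction
u,v=proj(d,X).astype(int);m=np.zeros(g.shape[:2],np.uint8);s=np.s_[v-22:v+22,u-22:u+22];m[s]=((g[s][...,2]<110)&(g[s][...,1]<60))
n,L,S,C=cv2.connectedComponentsWithStats(m);i=1+np.argmax(S[1:,4]);print(u,v,S[i],C[i],ray(d,*C[i],.122))
E
```

```text
dial world 1.9241451 joint 1.8941451
[ 0.57047062 -0.21835487  0.122     ] [ 0.66082145 -0.22261048  0.4584497 ] [ -3.01169413   0.14185363 -11.21499016]
190 195 [179 183  27  28 582] [192.61168385 196.12542955] [ 0.57234759 -0.21925745  0.122     ]
```

Dial is at about 1.894. Button at (0.572, -0.219). I shut the fingers and press.

```bash
python3 -m inch '0 -0.7 0.12 0 0 0 0;0 -0.9 0 0 0 0 0;0 -0.9 0 0 0 0 0;0 -0.45 0 -0.5 0 0 0;0 0 0 -1 0 0 0;0 0 0 -1 0 0 0;0 0 0 -1 0 0 0;0 0 0 -1 0 0 0;0 0 0 -0.5 0 0 0;0 0 0 0 0 0 0;0 0 0 0 0 0 0' ; python3 -m inch '0 0 0 -0.15 0 0 0;0 0 0 -0.1 0 0 0;0 0 0 0 0 0 0;0 0 0 0 0 0 0'
```

```text
clock: 44.0
position: [0.5719, -0.2189, 0.3092]
ee_rot: [0.717, 0.697, -0.0, -0.001]
ft_force: [-0.4, 0.1, 0.4]
opening: -0.0002
grasp_force: 0.0
clock: 44.33
position: [0.5723, -0.219, 0.3033]
ee_rot: [0.717, 0.697, 0.0, 0.0]
ft_force: [-0.7, 0.0, -0.3]
opening: 0.0
grasp_force: 0.0
```

```bash
python3 -m inch '0 0 0 -0.2 0 0 0;0 0 0 -0.15 0 0 0;0 0 0 0 0 0 0;0 0 0 0 0 0 0'; python3 -m inch '0 0 0 -0.15 0 0 0;0 0 0 0 0 0 0;0 0 0 0 0 0 0'
```

```text
clock: 44.67
position: [0.5724, -0.2191, 0.2923]
ee_rot: [0.717, 0.697, 0.0, 0.0]
ft_force: [1.2, -0.2, 3.6]
opening: -0.0
grasp_force: 1.6
clock: 44.92
position: [0.5722, -0.219, 0.2893]
ee_rot: [0.717, 0.697, 0.0, 0.001]
ft_force: [-1.9, 1.1, 13.6]
opening: 0.0002
grasp_force: 7.0
```

13.6 N, well past the 5 N spring, so the button is bottomed. I release and retreat.

```bash
python3 -m inch '0 0 0 0.5 0 0 0;0 0 0 1 0 0 0;0 0 0 1 0 0 0;0 0 0 1 0 0 0;0 0 0 1 0 0 0;0 -0.5 0 1 0 0 0;0 -0.5 0 0 0 0 0;0 -0.5 0 0 0 0 0;0 0 0 0 0 0 0;0 0 0 0 0 0 0;0 0 0 0 0 0 0;0 0 0 0 0 0 0'
python3 - <<'E'
from h import *
c=shot('scene','fin')['img'];o=load('we2c')['img']
d=cv2.absdiff(c,o).max(2)
for n,s in dict(bar=np.s_[215:300,222:345],well=np.s_[255:300,330:375],dish=np.s_[270:310,395:435],jar=np.s_[200:240,125:160]).items():print(n,(d[s]>40).mean())
# dark yoke columns under bar: grey (unsaturated dark) components
g=cv2.cvtColor(c,cv2.COLOR_RGB2HSV)
w=shot('wrist','finw');print(arm.get_obs()['position'])
x,y=proj(w,[.5723,-.219,.122]);print('button px',x,y)
for z in(.146+.036,):
  for k in range(5):
    yb=-.112+.056*k;u,v=proj(dict(load('fin')),[.6325+.03*yb,-.011+yb,z]);print(k,u.round(),v.round(),c[int(v)-1:int(v)+4,int(u)-1:int(u)+2].mean(),o[int(v)-1:int(v)+4,int(u)-1:int(u)+2].mean())
E
```

```text
clock: 45.92
position: [0.5278, -0.2191, 0.4521]
ee_rot: [0.717, 0.697, -0.0, -0.0]
ft_force: [1.1, -0.2, -0.1]
opening: -0.0
grasp_force: 0.0
bar 0.029363940698230513
well 0.0049382716049382715
dish 0.0
jar 0.11428571428571428
[ 0.52777992 -0.21904413  0.45205581]
button px 318.3028382416438 196.98783883683086
0 228.0 225.0 79.46666666666667 55.55555555555556
1 250.0 231.0 86.37777777777778 62.0
2 272.0 237.0 86.0 59.86666666666667
3 294.0 242.0 85.31111111111112 60.55555555555556
4 317.0 248.0 84.97777777777777 83.84444444444445
```

The scene is unchanged apart from the arm's shadow: the tab tops are all where predicted, and the dish and well are still. I hand in.

```bash
python3 -c "
from bench import arm
print(arm.hand_in())"
```

```text
the job is handed in; nothing more can be done
None
```

The job is handed in, but the hand-in gave no verdict: all five grey yokes hang on the bar, the bottle stands on the well floor, the dial reads about 1.89 rad, and the start button was pressed fully (13.6 N) and let go.

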